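Wedge the rocking balance slab

TASK

The stone slab under the balance rocks because its front right foot (nearest the robot, on the right) has lost its rubber pad. Pushing with the fingertips only and never lifting it off the bench, slide the loose dark grey wedge thin end first under that foot from the slab's right side until it is snug and the foot bears on it, without shoving the slab along or jacking it out of level; then press down firmly on the slab's corner above that foot, to prove it no longer rocks, and let go. Do not touch the balance, and leave the jars, bottle and hex key where they stand.

Things in the scene. Friction and masses are not known exactly. Their poses are not given: they have to be found in the camera images.
- slab: Loose marble slab 260 (its x) x 300 (y) x 30 mm with a balance fixed on it, about 7 kg in all. Origin: its centre in plan, on the bench; z up, -x is its front (to the robot), -y its right side. Underside 14 mm, top 44 mm above the bench. Feet at x +-100, y +-120 mm; three are 14 mm high (8 mm steel disc on 6 mm rubber pad, 32 mm across) and carry it level.
- bare_foot (a point): Centre of the underside of the foot at slab (-100, -120) mm that lost its pad: a steel disc 28 mm across, hanging 6 mm above the bench, 30 mm in from the slab's front and right edges. About 4 N or more pressed on the corner above it rocks the slab 2 degrees until it meets the bench.
- bare_corner (a point): Point on the slab's top face right above the bare foot, 44 mm above the bench, 30 mm in from the front and right edges, clear of the balance: where to press.
- wedge: Loose dark grey levelling wedge, 100 mm long (its x), 40 mm wide (y), about 60 g; centre of mass 13 mm from the origin towards -x. Origin: centre of its flat underside, on the bench. Thin end (1.5 mm) at +x; the top rises evenly to 13 mm at the thick end, -x. It slides at about 0.4 N. To be pushed only.
- wedge_end (a point): Middle of the wedge's upright thick end face (13 mm high, 40 mm wide), 6.5 mm above the bench: push here. Free until the foot's outer edge is about 39 mm from the thin end (this point then about 61 mm from the foot's edge, 45 mm outside the slab); then the force climbs steeply. Stopping at 4 to 20 N leaves it snug and it stays; over about 30 N shoves the slab.
- slab_balance: The balance fixed on the slab, at slab x -90 to 120, y -40 to 130 mm; origin under its middle, on the slab's top. Front part 64 mm high; from slab x -40 mm on back its clear shield rises to 157 mm above the slab's top. Not to be touched.
- tall_jar: White screw-lid jar, 70 mm across, 100 mm high, origin under its centre. Bystander.
- low_jar: White jar with a yellow lid, 72 mm across, 74 mm high, origin under its centre. Bystander.
- bottle: White plastic bottle with a screw cap, 66 mm across, 150 mm high, origin under its centre. Bystander.
- hex_key: Small black hex key lying flat, 40 x 73 x 5 mm, origin under its middle. Bystander.
- adapter: Small white power adapter fixed on the bench right of the work, 80 mm (along the world's x) x 36 x 28 mm high, origin under its middle. In the way only.
- stirrer: Tall overhead stirrer fixed at the robot's right, with a pail in its base. Origin: centre of its base on the bench; the base reaches 202 mm from it towards the robot and 142 mm to the left, its motor head hangs from 380 to 650 mm above the bench. Draw the arm in when swinging past it.
Not all that is in view belongs to the job. What is shaped like the wedge but green or turquoise is not meant.

How it is judged:
On the way, in this order (a step that is already met when the one before it is completed fails the run):
1. the wedge is under the bare foot and bears it, the slab level (contact force between wedge and slab above 1.5 N and y of bare_foot in the frame of wedge between -0.018 and 0.018 m and x of bare_foot in the frame of wedge between -0.05 and 0.045 m and angle between slab's own z axis and vertical below 0.008 rad), for 0.2 s.
2. the fingers press down on the slab's corner over that foot with more than 6 N and the slab does not rock (all of step 1 and contact force between the fingers and slab above 6 N and horizontal distance between the grasp point and bare_corner below 0.05 m), for 0.3 s.
At the end, for the whole second after the job is handed in: The wedge lies flat on the bench under the bare foot (foot centre within 18 mm of the wedge's centre line) and carries more than 1.5 N of it; the slab is level within 0.008 rad, within 20 mm of where it stood, and still (all of step 1 and linear speed of each of slab, wedge below 0.01 m/s and distance of slab from where it was at the start of the episode below 0.02 m and height (world z) of wedge below 0.004 m); the robot touches nothing.
It fails at once if the wedge is lifted or tipped up (height (world z) of wedge above 0.01 m or angle between wedge's own z axis and vertical above 0.25 rad).
It fails at once if the slab is lifted, or shoved more than 25 mm (height (world z) of slab above 0.008 m or distance of slab from where it was at the start of the episode above 0.025 m).
It fails at once if the robot touches the balance (contact force between any of the fingers, the arm and slab_balance above 2 N).
It fails at once if a jar, the bottle or the hex key is moved more than 30 mm or tipped (distance of any of tall_jar, low_jar, bottle, hex_key from where it was at the start of the episode above 0.03 m or angle between any of tall_jar, low_jar, bottle, hex_key's own z axis and vertical above 0.4 rad).
It also fails if it takes over 72 s, if anything falls off the work surface, if the arm or the gripper's body presses on something with over 40 N, if the wrist force passes 120 N, or if a joint passes its speed limit or range.

ROBOT

A 6-joint arm with a two-finger parallel gripper is mounted at the origin on a cart in front of the work surface, level with it; the furniture and walls round the work are solid. World frame = base frame: x ahead of the robot, y to its left, z up, the work surface at z = 0. Lengths are in m, angles in rad, forces in N, time in s.
With the tool pointing down it reaches from about 0.4 to 0.825 m from the base axis. Payload 7 kg.
Tool frame: the origin (TCP) lies between the finger pads; the fingertips stand 17 mm ahead of it and the grasp point (between the pads) lies 2 mm behind it; x points along the fingers, z is the direction in which the jaws open and shut, and the axes are right-handed (so a half turn about x gives the same grasp; the last joint's range is limited). The gripper opens to 88 mm and grips with 3 to 60 N. Pads are 19 mm wide; open, the fingers measure 130 mm over their backs; the gripper's body (78 mm by 193 mm) begins 47 mm behind the grasp point.
Start: joints at [1.592, 0.359, 0.012, 0, -1.224, -0.288], TCP at [0.178, 0.651, 0.244] pointing down, gripper open.
Joint ranges: [-3.07, 3.07], [-1.43, 2.12], [-1.02, 1.25], [-3.03, 1.67], [-3.05, -0], [-3.03, 3.03]. Speed limits (rad/s): [2.39, 2.39, 3.01, 3.14, 3.14, 3.14].

INTERFACE

Orientations are given as [roll, pitch, yaw] about the fixed x, y, z axes, in that order (R = Rz(yaw) Ry(pitch) Rx(roll)).
In Python, from station import * gives the robot as it stands.
- The arm moves only by the tool step_arm, never from a script. Its argument "deltas" is a list of rows, each a list of 5 numbers: the shift along the tool's x, y, z in cm, then the turn about the tool's x in degrees, then the closure, from 0 (fully open) to 1 (shut). In form: [[dx, dy, dz, roll, fingers], ...]. A call has exactly 10 rows; each row is the pose to reach, as a shift and turn from the pose commanded when the call began, along the tool's axes at that moment; what a row does not reach only later rows make up. A row lasts 1/12 s, in which the tool goes at most 41.7 mm and 7.16 degrees, less where a joint would pass 70% of its speed; a pose out of reach is approached as far as the arm can. A call with a gripper value outside its range is refused whole. The fingers move at their own pace and stop on an object; "squeeze" is the grip in N (left out, the last holds). Time passes only in rows, so rows that repeat a pose let the fingers close, or fill a call up. It gives the time, the measured TCP pose, the force and the opening at its end, in the units of the state.
- get_state(): the state, without advancing time (a new reading comes with each control period).
- grab_frame(name): name is "side" or "top"; returns a dict with "pixels" (420x560x3 uint8, red, green, blue), "range_z" (420x560 float32, m along the optical axis (not along the pixel's ray), 0 where there is no reading), "fx", "fy", "cx", "cy" (pixels), "view" (4x4, takes a point from world to camera coordinates). Camera axes: x right, y down, z forward; pixel columns grow to the right and rows downward; lengths in m; the calibration is good to about 2 mm. A picture is of the moment at which its call begins.
- job_done(): hands the job in, once; it reports no verdict.
Trained networks look in the newest picture that a camera, given by its name, has taken for a name from the list of things; names that differ only in an ending like _2 or _b are one class to them, and where a whole thing is asked for, a point or a joint stands for the part that bears it (a point fixed in the world has none). Each returns a list of dicts, best first, with "conf" (0 to 1); they miss things now and then, are a little off and sometimes report something else, mostly with a low value. They report only what shows in the picture. A call takes as long as a camera call. They do not tell look-alikes from the thing itself.
- boxes_of(thing, camera): "extent" ([left, top, right, bottom] in pixels, round what is visible of it).
- masks_of(thing, camera): "mask" (420x560 bool, what is visible of it) and "extent" ([left, top, right, bottom] in pixels, round what is visible of it).
The state is a dict: "t": time; "q": joint angles; "qd": joint speeds; "joint_efforts": joint torques, N m; "eef_pos": TCP position; "ee_rot": TCP orientation; "force": force on the tool from outside, world axes, zero at the start; "moment": the same for the moment, N m; "width": finger opening in m.
Only numpy, scipy, OpenCV 4.12 (cv2) and the standard library are available. Lean on these libraries where they do the work, as an engineer would, in place of code of your own. Each camera call takes 0.05 s, during which the arm holds its last target.

## Working session

There is one attempt and no reset: what is moved stays moved. The work goes in short steps, Python scripts to look and compute and a tool call to move; the robot and the scene stay as the last step left them, time stands still between calls to the robot, and variables do not carry over. Pictures are saved under pics/ and viewed, and the job is handed in when it is done.

Besides the shell and the picture viewer there is one more tool, called as name([rows], argument=value, ...), one row to a line, values as JSON. step_arm: Moves the arm, as the interface text tells. Its arguments: {"type":"object","properties":{"deltas":{"type":"array"},"squeeze":{"type":"number"}},"required":["deltas"]}

```bash
ls; mkdir -p pics
python3 - <<'E'
from station import *
import cv2
print(get_state())
for c in ["side","top"]:
    f=grab_frame(c); cv2.imwrite(f"pics/{c}0.png",f["pixels"][:,:,::-1]); print(c,f["fx"],f["fy"],f["cx"],f["cy"],f["view"])
    for n in ["wedge","slab","slab_balance","tall_jar","low_jar","bottle","hex_key","adapter","stirrer"]:
        print(n,[(r["conf"],r["extent"]) for r in boxes_of(n,c)])
E
```

```text
pics
{'t': 0.0, 'q': array([ 1.59210460e+00,  3.59391420e-01,  1.10795985e-02, -3.47821709e-04,
       -1.22409472e+00, -2.88080113e-01]), 'qd': array([-0.00233222,  0.00102965, -0.00019172, -0.0001029 ,  0.00189578,
        0.00016091]), 'joint_efforts': array([ 1.02587685e-03, -5.82712555e+01,  2.93052328e+01,  6.99737236e+00,
        6.85914667e-03, -1.48736490e-04]), 'eef_pos': array([0.17785845, 0.65067959, 0.24262917]), 'ee_rot': array([ 0.08776658,  1.56915324, -1.74992004]), 'force': array([ 0.11243445,  0.2000556 , -0.52557466]), 'moment': array([ 0.00137991, -0.00787019,  0.01491833]), 'width': 0.08757415552515709}
side 387.4769935105853 387.4769935105853 278.4566744630391 218.09030248486255 [[ 0.90693674 -0.42120688 -0.00710776 -0.50107936]
 [-0.21745471 -0.45363643 -0.86424964  0.18609036]
 [ 0.36080355  0.78536536 -0.50301296  1.02273933]
 [ 0.          0.          0.          1.        ]]
wedge [(0.76, [244.8, 223.9, 269.7, 238.7]), (0.71, [211.8, 234.1, 237.2, 246.7]), (0.65, [243.5, 255.6, 254.8, 274.3])]
slab [(0.62, [199.4, 137.9, 291.1, 211.1])]
slab_balance [(0.91
[... 400 characters left out ...]
.7276033704754 515.7276033704754 277.4131675945815 212.70116133732205 [[-0.01912192 -0.99968155 -0.01646677  0.01416068]
 [-0.98512778  0.02165125 -0.17045376  0.52486379]
 [ 0.17075601  0.01296247 -0.98522808  1.43388892]
 [ 0.          0.          0.          1.        ]]
wedge [(0.95, [234.3, 212.3, 268.8, 228.8]), (0.86, [236.7, 246.5, 275.4, 273.6]), (0.74, [285.0, 237.6, 324.7, 261.1])]
slab [(0.78, [94.8, 146.0, 210.2, 249.5])]
slab_balance [(0.97, [97.3, 145.5, 168.8, 235.7])]
tall_jar [(0.89, [321.5, 143.3, 348.0, 174.2]), (0.26, [356.3, 155.8, 383.2, 183.6])]
low_jar [(0.7, [352.6, 155.1, 383.1, 183.6])]
bottle [(0.82, [289.7, 143.7, 316.5, 174.7])]
hex_key []
adapter []
stirrer []
```

Run:
```python
import cv2,numpy as np
a=cv2.imread("pics/top0.png"); 
cv2.imwrite("pics/top_c.png",cv2.resize(a[120:320,60:410],None,fx=2.28,fy=2.28,interpolation=cv2.INTER_CUBIC))
b=cv2.imread("pics/side0.png"); cv2.imwrite("pics/side_c.png",cv2.resize(b[110:310,160:400],None,fx=2.9,fy=2.9,interpolation=cv2.INTER_CUBIC))
```

```text
(no output)
```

View pics/top0.png

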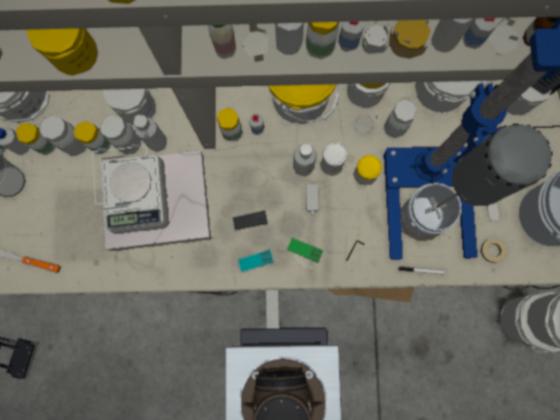

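View pics/side0.png

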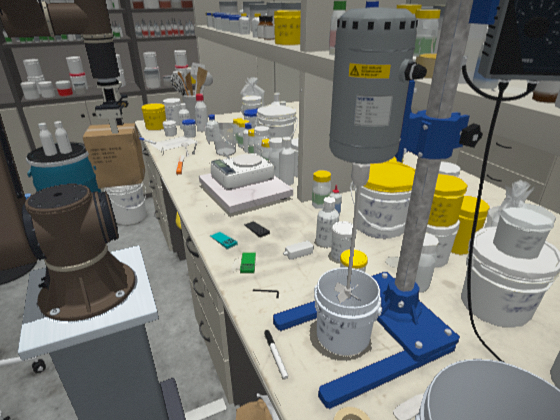

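```bash
sleep 0
```

```text
(no output)
```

View pics/top_c.png

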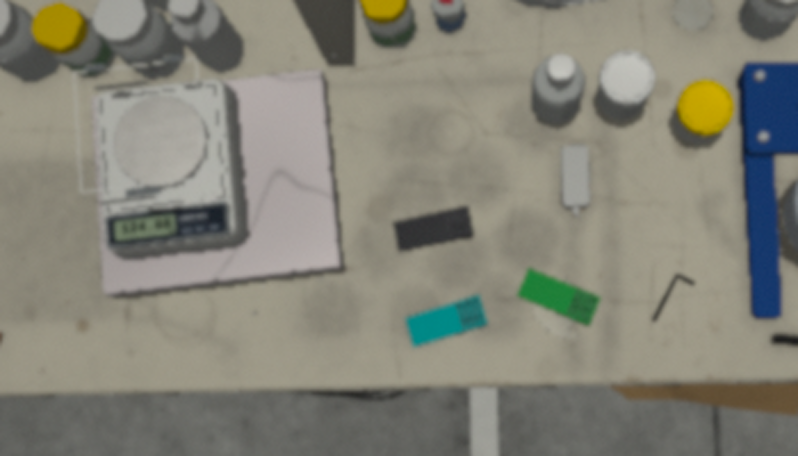

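View pics/side_c.png

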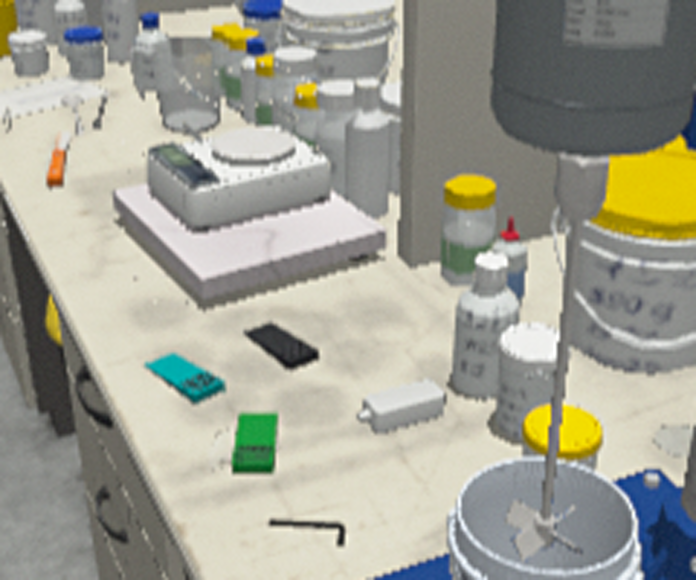

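The dark wedge shows at top (251,220). Its look-alikes are the turquoise one at (256,260) and the green one at (305,250). I choose the dark grey one and measure it next.

```bash
cat > h.py <<'E'
from station import *
import numpy as np, cv2
def cloud(f):
    z=f["range_z"]; v,u=np.mgrid[0:420,0:560]
    P=np.stack([(u-f["cx"])/f["fx"]*z,(v-f["cy"])/f["fy"]*z,z],-1)
    R=f["view"][:3,:3];t=f["view"][:3,3]
    W=(P-t)@R
    W[z<=0]=np.nan
    return W
def proj(f,p):
    p=np.atleast_2d(p); c=p@f["view"][:3,:3].T+f["view"][:3,3]
    return np.c_[c[:,0]/c[:,2]*f["fx"]+f["cx"],c[:,1]/c[:,2]*f["fy"]+f["cy"]]
def onz(f,uv,h):
    uv=np.atleast_2d(uv).astype(float)
    d=np.c_[(uv[:,0]-f["cx"])/f["fx"],(uv[:,1]-f["cy"])/f["fy"],np.ones(len(uv))]@f["view"][:3,:3]
    o=-f["view"][:3,:3].T@f["view"][:3,3]
    return o+d*((h-o[2])/d[:,2])[:,None]
E
python3 - <<'E'
from h import *
np.set_printoptions(precision=4,suppress=True)
f=grab_frame("top"); W=cloud(f)
for n,i in [("wedge",None),("slab",0),("tall_jar",0),("low_jar",0),("bottle",0)]:
    for r in masks_of(n,"top")[:3]:
        m=r["mask"].astype(np.uint8)
        rc=cv2.minAreaRect(np.argwhere(m)[:,::-1].astype(np.float32))
        bx=cv2.boxPoints(rc); p=W[m>0]; p=p[~np.isnan(p[:,0])]
        col=f["pixels"][m>0].mean(0)
        print(n,r["conf"],r["extent"],col,"area",m.sum()); print(" px",bx.tolist()); print(" med",np.median(p,0),"z pct",np.percentile(p[:,2],[5,50,95]))
        print(" bench corners",onz(f,bx,0.007 if n=="wedge" else .044)[:,:2].tolist())
        if n=="wedge":
            c=p-p.mean(0); A=np.c_[c[:,:2],np.ones(len(c))]; k=np.linalg.lstsq(A,p[:,2],rcond=None)[0]; print(" grad",k)
# bench height
for uv in [(230,200),(280,280),(330,210),(230,240)]: print(uv,W[uv[1],uv[0]])
E
```

```text
wedge 0.84 [286.5, 240.5, 320.7, 262.3] [ 44.5034 120.7092  61.8837] area 447
 px [[286.4776611328125, 248.99061584472656], [291.76708984375, 236.4282684326172], [323.10589599609375, 249.62355041503906], [317.81646728515625, 262.1859130859375]]
 med [ 0.4215 -0.0744  0.0067] z pct [-0.0011  0.0067  0.0147]
 bench corners [[0.4240475031341132, -0.02041870110464368], [0.46047778090702257, -0.03666327644747985], [0.4199951902543556, -0.12666404729703806], [0.38392042569692586, -0.11014886549424373]]
 grad [-0.0583 -0.1158  0.0066]
wedge 0.74 [232.0, 211.7, 268.8, 231.0] [62.3154 61.8755 60.6473] area 482
 px [[231.23077392578125, 216.1538543701172], [265.26922607421875, 209.34617614746094], [268.0384521484375, 223.1923370361328], [234.0, 230.00001525878906]]
 med [0.5127 0.0848 0.0067] z pct [-0.0015  0.0067  0.0139]
 bench corners [[0.5243354402571119, 0.14002814605917155], [0.5424823194281594, 0.03947963409101879], [0.5010370955653147, 0.03197689567571099], [0.48302447728433306, 0.13206024647766718]]
 grad [ 0.0109 -0.1053  0.0064]
wedge 0.69 [236.9, 247.9, 272.8, 271.2] [ 33.578  127
[... 2153 characters left out ...]
-0.1193911457995274], [0.6336825197640108, -0.09538279602565311]]
bottle 0.68 [233.4, 212.5, 270.9, 229.4] [61.5325 61.1258 60.0273] area 477
 px [[231.505859375, 216.7764892578125], [265.3882141113281, 209.2470703125], [268.4941101074219, 223.22354125976562], [234.61175537109375, 230.75296020507812]]
 med [0.5124 0.0846 0.0067] z pct [-0.0014  0.0067  0.0139]
 bench corners [[0.5162746500659585, 0.13538889868868326], [0.5360837623052623, 0.03776548708978335], [0.49526363907685156, 0.029492458038933557], [0.47560697032648136, 0.1266622523059318]]
(230, 200) [ 0.5747  0.1445 -0.0021]
(280, 280) [ 0.3353  0.0003 -0.0012]
(330, 210) [ 0.5377 -0.1516 -0.0006]
(230, 240) [ 0.4548  0.1448 -0.0013]
```

Run:
```python
from h import *
a=cv2.imread("pics/top0.png")
cv2.imwrite("pics/slabz.png",cv2.resize(a[140:256,90:218],None,fx=5,fy=5,interpolation=cv2.INTER_NEAREST))
b=cv2.imread("pics/side0.png")
cv2.imwrite("pics/sidez.png",cv2.resize(b[135:245,195:300],None,fx=5.4,fy=5.4,interpolation=cv2.INTER_NEAREST))
cv2.imwrite("pics/wedgez.png",cv2.resize(a[200:240,222:282],None,fx=12,fy=12,interpolation=cv2.INTER_NEAREST))
```

```text
(no output)
```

View pics/slabz.png

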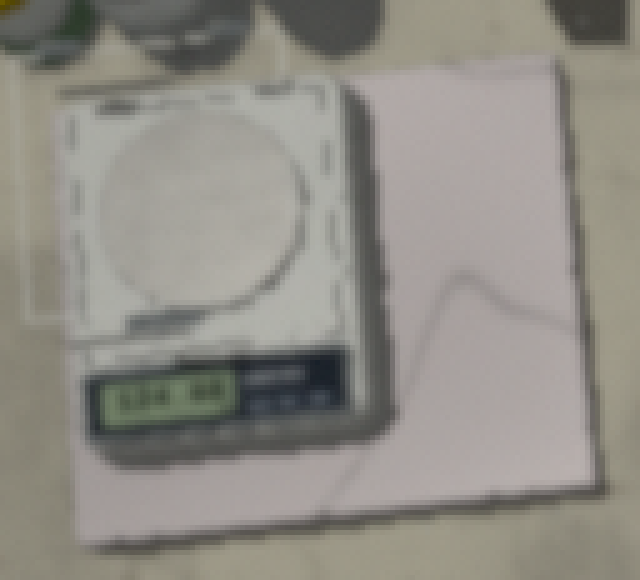

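View pics/wedgez.png

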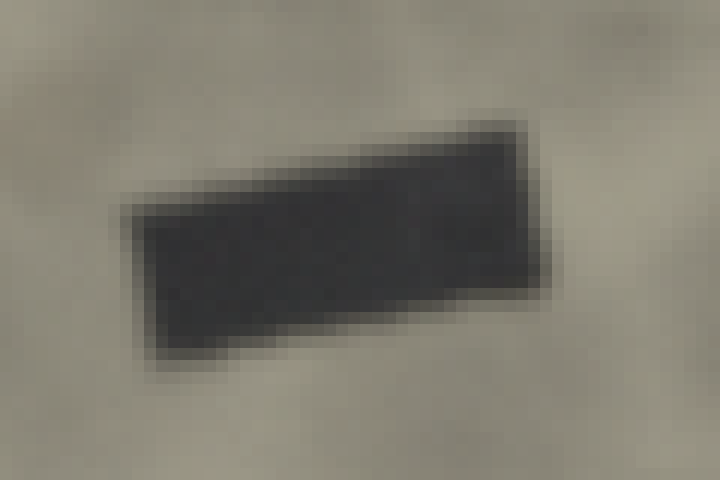

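View pics/sidez.png

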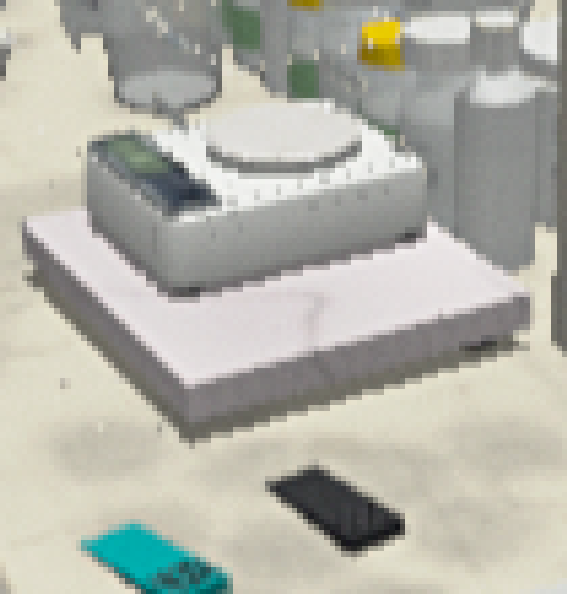

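```bash
cat >> h.py <<'E'
from scipy.optimize import minimize, least_squares
WV=np.array([[x,y,z] for x,h in((-.05,.013),(.05,.0015)) for y in(-.02,.02) for z in(0,h)])
def T(p,V): 
    c,s=np.cos(p[2]),np.sin(p[2]); return np.c_[p[0]+c*V[:,0]-s*V[:,1],p[1]+s*V[:,0]+c*V[:,1],V[:,2]]
def render(f,p,V,roi,S=4):
    u0,v0,u1,v1=roi; q=(proj(f,T(p,V))-[u0,v0]+.5)*S-.5
    m=np.zeros(((v1-v0)*S,(u1-u0)*S),np.uint8)
    h=cv2.convexHull(q.astype(np.float32)); cv2.fillConvexPoly(m,np.round(h*256).astype(np.int32),255,cv2.LINE_AA,8)
    return cv2.resize(m,(u1-u0,v1-v0),interpolation=cv2.INTER_AREA)/255.
def darkness(f,roi):
    u0,v0,u1,v1=roi; g=f["pixels"][v0:v1,u0:u1].astype(float).mean(2)
    hi=np.percentile(g,75); lo=np.percentile(g,4); return np.clip((hi-g)/(hi-lo),0,1)
def fit_wedge(fs,p0,V=WV):
    def cost(p):
        e=0
        for f,roi in fs:
            D=darkness(f,roi); D=np.where(D<.35,D*.3,D)
            e+=((render(f,p,V,roi)-D)**2).sum()
        return e
    best=None
    for d in np.deg2rad([-6,0,6]):
        r=minimize(cost,np.array(p0)+[0,0,d],method="Nelder-Mead",options=dict(initial_simplex=np.array(p0)+[0,0,d]+np.array([[0,0,0],[.006,0,0],[0,.006,0],[0,0,.08]]),xatol=1e-4,fatol=1e-3))
        if best is None or r.fun<best.fun: best=r
    return best
E
python3 - <<'E'
from h import *
np.set_printoptions(precision=4,suppress=True)
ft=grab_frame("top"); fs=grab_frame("side")
for nm,l in (("top",[(ft,(222,200,282,240))]),("side",[(fs,(240,215,275,246))]),("both",[(ft,(222,200,282,240)),(fs,(240,215,275,246))])):
    r=fit_wedge(l,[.512,.085,1.75]); print(nm,r.x,np.rad2deg(r.x[2]),r.fun)
C=np.array([[130,-150,44],[-130,-150,44],[-130,150,44]])/1000.
ot=np.array([[201,152],[209.2,237.6],[105.6,248.6]])-.5+0; os_=np.array([[292.3,189.1],[229.3,206.4],[198.9,176.2]])
for nm,g in (("top",[(ft,ot)]),("side",[(fs,os_)]),("both",[(ft,ot),(fs,os_)])):
    r=least_squares(lambda p:np.concatenate([(proj(f,T(p,C))-o).ravel() for f,o in g]),[.59,.36,.1]); print(nm,r.x,np.rad2deg(r.x[2]),r.fun)
    print("foot",T(r.x,np.array([[-.1,-.12,0]])))
print("heights", np.nanmedian(cloud(ft)[215:230,185:200,2]))
m=masks_of("hex_key","top")+boxes_of("hex_key","side");print([(x["extent"],x["conf"]) for x in m])
E
```

```text
top [0.5121 0.0864 1.7394] 99.66061914736865 16.582746798916073
side [0.5114 0.0868 1.7357] 99.44634399718419 13.246367959507868
both [0.512  0.0865 1.7363] 99.4803993018611 30.71637560971518
top [0.574  0.3614 0.0887] 5.079614818650003 [ 0.8096 -1.3629  0.1092  0.3975 -0.9015  0.8538]
foot [[0.485 0.233 0.   ]]
side [0.5727 0.3564 0.0929] 5.324384338562028 [ 1.2402  0.0068 -0.4769 -0.0055 -0.7842 -0.6061]
foot [[0.4842 0.2277 0.    ]]
both [0.574  0.3608 0.0897] 5.139957599372441 [ 0.958  -1.406   0.3575  0.3416 -0.6465  0.9076  0.9637 -0.4552 -0.7106
 -0.6511 -0.6737 -1.1289]
foot [[0.4851 0.2323 0.    ]]
heights 0.043470177096270504
[([250.9, 291.2, 278.8, 296.9], 0.59), ([198.3, 134.6, 292.4, 215.2], 0.16)]
```

```bash
cat >> h.py <<'E'
from scipy.spatial.transform import Rotation as Rn
def tool():
    s=get_state(); return s,Rn.from_euler("xyz",s["ee_rot"]).as_matrix()
def togo(target,jaw_deg):
    s,R=tool(); d=R.T@(np.array(target)-s["eef_pos"])*100
    z=R[:,2]; a=np.array([np.cos(np.deg2rad(jaw_deg)),np.sin(np.deg2rad(jaw_deg)),0]); b=R.T@a
    ang=np.rad2deg(np.arctan2(-b[1],b[2])); ang=(ang+90)%180-90
    print("pos",s["eef_pos"].round(4),"t",round(s["t"],2),"F",s["force"].round(2),"w",round(s["width"],4)); print("tool axes x,y,z in world:\n",R.T.round(3)); print("delta cm",d.round(2),"roll",ang.round(2),"q",s["q"].round(2))
E
python3 - <<'E'
from h import *
togo([.524,.013,.244],9.5)
E
```

```text
pos [0.178  0.6511 0.2436] t 1.5 F [-0.46  0.25  0.12] w 0.0876
tool axes x,y,z in world:
 [[-0.     0.    -1.   ]
 [ 0.965 -0.264 -0.   ]
 [-0.264 -0.965 -0.   ]]
delta cm [-4.000e-02  5.020e+01  5.243e+01] roll 65.21 q [ 1.59  0.36  0.01 -0.   -1.22 -0.29]
```

step_arm([
  [-1, 2.5, 2.5, 0, 1],
  [-2, 5, 5, 4, 1],
  [-3, 7.5, 8, 8, 1],
  [-3, 10, 11, 12, 1],
  [-3, 13, 14, 16, 1],
  [-3, 16, 17, 20, 1],
  [-3, 19, 20, 24, 1],
  [-3, 22, 23, 28, 1],
  [-3, 24.5, 25.5, 30, 1],
  [-3, 26, 27, 30, 1],
], squeeze=20)

```text
t: 2.33
eef_pos: [0.3584, 0.3189, 0.274]
ee_rot: [-2.938, 1.57, 0.981]
force: [-0.2, 0.3, 0.4]
width: 0.0266
```

Run:
```python
from h import *
togo([.524,.013,.244],9.5)
```

```text
pos [0.3584 0.3189 0.274 ] t 2.33 F [-0.19  0.27  0.37] w 0.0266
tool axes x,y,z in world:
 [[ 0.     0.001 -1.   ]
 [ 0.701 -0.713 -0.   ]
 [-0.713 -0.701 -0.001]]
delta cm [ 2.99 33.42  9.64] roll 35.01 q [ 1.14  0.01 -0.35  0.   -1.21 -0.36]
```

step_arm([
  [0, 3.5, 1, 4, 1],
  [0, 7, 2, 8, 1],
  [0, 11, 3, 12, 1],
  [0, 15, 4.2, 17, 1],
  [0, 19, 5.4, 22, 1],
  [0, 23, 6.6, 27, 1],
  [0, 27, 7.8, 31, 1],
  [0, 30.5, 8.8, 34, 1],
  [1.5, 33, 9.5, 35, 1],
  [3, 33.4, 9.6, 35, 1],
])

```text
t: 3.17
eef_pos: [0.5263, 0.0141, 0.2438]
ee_rot: [2.965, 1.569, -0.012]
force: [-0.4, 0.4, -0.7]
width: 0.0004
```

Run:
```python
from h import *
togo([.524,.013,.044],9.5)
```

```text
pos [0.5263 0.0141 0.2438] t 3.17 F [-0.44  0.44 -0.74] w 0.0004
tool axes x,y,z in world:
 [[ 0.002 -0.    -1.   ]
 [ 0.164 -0.986  0.   ]
 [-0.986 -0.164 -0.002]]
delta cm [19.98  0.06  0.28] roll -0.04 q [ 0.4   0.11 -0.31  0.   -1.14 -0.24]
```

step_arm([
  [3, 0, 0.2, 0, 1],
  [6.5, 0, 0.2, 0, 1],
  [10, 0, 0.2, 0, 1],
  [13.5, 0, 0.2, 0, 1],
  [17, 0, 0.2, 0, 1],
  [19, 0, 0.2, 0, 1],
  [20.5, 0, 0.2, 0, 1],
  [21.5, 0, 0.2, 0, 1],
  [22.2, 0, 0.2, 0, 1],
  [22.2, 0, 0.2, 0, 1],
])

```text
t: 4.0
eef_pos: [0.522, 0.0167, 0.0207]
ee_rot: [0.2, 1.569, -2.772]
force: [-0.6, 0.2, 0.6]
width: 0.0004
```

Run:
```python
from h import *
togo([.4975,.162,.021],9.5)
f=grab_frame("side");g=grab_frame("top")
a=np.hstack([cv2.resize(f["pixels"][140:290,190:310],None,fx=3.3,fy=3.3,interpolation=cv2.INTER_CUBIC),cv2.resize(g["pixels"][140:290,190:310],None,fx=3.3,fy=3.3,interpolation=cv2.INTER_CUBIC)])
cv2.imwrite("pics/p1.png",a[:,:,::-1]); print(a.shape)
```

```text
pos [0.522  0.0167 0.0207] t 4.0 F [-0.57  0.2   0.56] w 0.0004
tool axes x,y,z in world:
 [[-0.001 -0.001 -1.   ]
 [ 0.169 -0.986  0.   ]
 [-0.986 -0.169  0.001]]
delta cm [ -0.04 -14.73  -0.04] roll 0.21 q [ 0.41  0.37 -0.58 -0.   -0.62 -0.24]
(495, 792, 3)
```

View pics/p1.png

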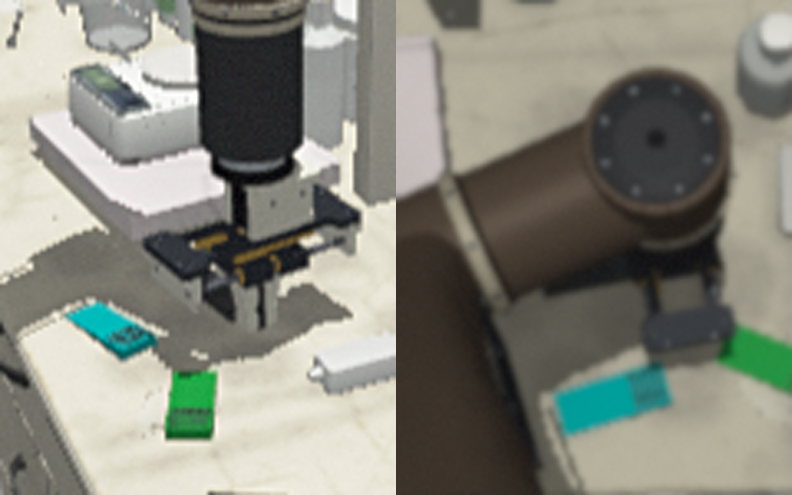

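step_arm([
  [0, -0.5, -0.1, 0, 1],
  [0, -1.2, -0.1, 0, 1],
  [0, -2.2, -0.1, 0, 1],
  [0, -3.2, -0.1, 0, 1],
  [0, -4.2, -0.1, 0, 1],
  [0, -5.2, -0.1, 0, 1],
  [0, -6.2, -0.1, 0, 1],
  [0, -7.2, -0.1, 0, 1],
  [0, -8, -0.1, 0, 1],
  [0, -8.5, -0.1, 0, 1],
])

```text
t: 4.93
eef_pos: [0.5088, 0.1021, 0.0215]
ee_rot: [-1.925, 1.571, 1.387]
force: [0.6, -1.5, 1.8]
width: 0.0005
```

Run:
```python
from h import *
togo([.499,.1487,.021],9.5)
f=grab_frame("side");g=grab_frame("top")
a=np.hstack([cv2.resize(f["pixels"][130:280,190:310],None,fx=3.3,fy=3.3,interpolation=cv2.INTER_CUBIC),cv2.resize(g["pixels"][140:290,180:300],None,fx=3.3,fy=3.3,interpolation=cv2.INTER_CUBIC)])
cv2.imwrite("pics/p2.png",a[:,:,::-1])
for c in("side","top"): print([(r["conf"],r["extent"]) for r in boxes_of("wedge",c)])
```

```text
pos [0.5088 0.1021 0.0215] t 4.93 F [ 0.64 -1.55  1.78] w 0.0005
tool axes x,y,z in world:
 [[ 0.     0.    -1.   ]
 [ 0.17  -0.986 -0.   ]
 [-0.986 -0.17  -0.   ]]
delta cm [ 0.05 -4.76  0.18] roll 0.26 q [ 0.58  0.36 -0.59 -0.   -0.62 -0.41]
[(0.66, [208.9, 231.3, 237.2, 250.8]), (0.63, [241.8, 253.9, 255.1, 274.2]), (0.46, [238.7, 215.7, 247.9, 227.4])]
[(0.89, [236.3, 245.7, 273.2, 270.3]), (0.62, [285.7, 239.1, 324.5, 260.8]), (0.61, [215.3, 226.9, 228.7, 232.1])]
```

View pics/p2.png

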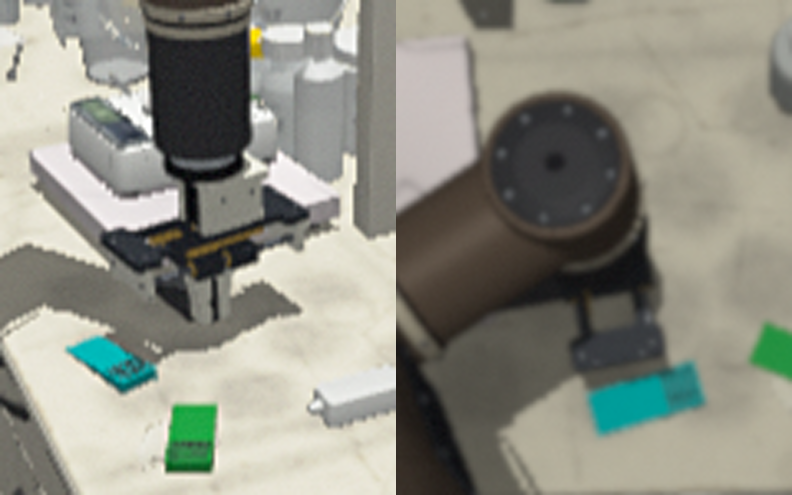

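step_arm([
  [0, -0.5, 0.05, 0, 1],
  [0, -1, 0.1, 0, 1],
  [0, -1.5, 0.1, 0, 1],
  [0, -2, 0.1, 0, 1],
  [0, -2.4, 0.1, 0, 1],
  [0, -2.8, 0.1, 0, 1],
  [0, -3.1, 0.1, 0, 1],
  [0, -3.4, 0.1, 0, 1],
  [0, -3.5, 0.1, 0, 1],
  [0, -3.5, 0.1, 0, 1],
])

```text
t: 5.97
eef_pos: [0.5021, 0.1354, 0.0216]
ee_rot: [-2.675, 1.571, 0.636]
force: [-0.2, -0.0, -0.3]
width: 0.0006
```

Run:
```python
from h import *
togo([.499,.1487,.021],9.5)
f=grab_frame("side");g=grab_frame("top")
a=np.hstack([cv2.resize(f["pixels"][130:280,190:310],None,fx=3.3,fy=3.3,interpolation=cv2.INTER_CUBIC),cv2.resize(g["pixels"][140:290,180:300],None,fx=3.3,fy=3.3,interpolation=cv2.INTER_CUBIC)])
cv2.imwrite("pics/p3.png",a[:,:,::-1])
```

```text
pos [0.5021 0.1354 0.0216] t 5.97 F [-0.23 -0.05 -0.35] w 0.0006
tool axes x,y,z in world:
 [[ 0.     0.    -1.   ]
 [ 0.169 -0.986 -0.   ]
 [-0.986 -0.169 -0.   ]]
delta cm [ 0.06 -1.36  0.09] roll 0.23 q [ 0.64  0.37 -0.59  0.   -0.62 -0.47]
```

View pics/p3.png

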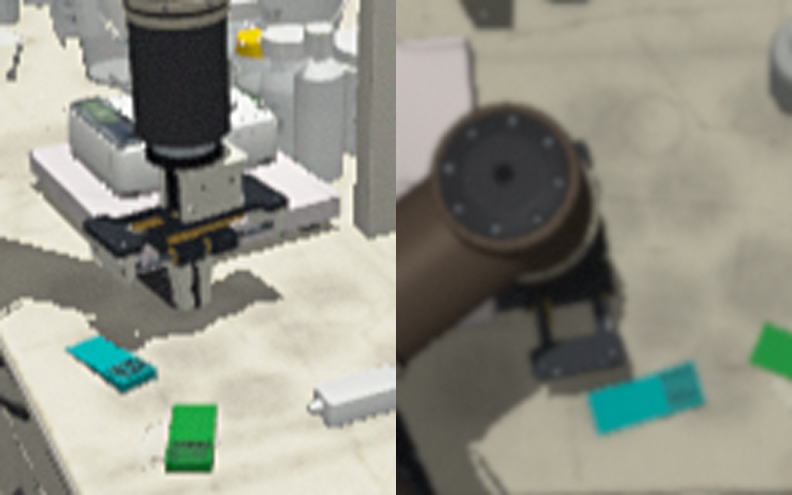

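step_arm([
  [0, -0.1, 0, 0, 1],
  [0, -0.2, 0, 0, 1],
  [0, -0.3, 0, 0, 1],
  [0, -0.4, 0, 0, 1],
  [0, -0.5, 0, 0, 1],
  [0, -0.6, 0, 0, 1],
  [0, -0.7, 0, 0, 1],
  [0, -0.8, 0, 0, 1],
  [0, -0.9, 0, 0, 1],
  [0, -0.9, 0, 0, 1],
])

```text
t: 6.9
eef_pos: [0.5007, 0.1443, 0.0216]
ee_rot: [-2.608, 1.571, 0.703]
force: [-0.5, -0.7, 0.4]
width: 0.0004
```

step_arm([
  [0, -0.05, 0, 0, 1],
  [0, -0.1, 0, 0, 1],
  [0, -0.15, 0, 0, 1],
  [0, -0.2, 0, 0, 1],
  [0, -0.25, 0, 0, 1],
  [0, -0.3, 0, 0, 1],
  [0, -0.3, 0, 0, 1],
  [0, -0.3, 0, 0, 1],
  [0, -0.3, 0, 0, 1],
  [0, -0.3, 0, 0, 1],
])

```text
t: 7.73
eef_pos: [0.5002, 0.1471, 0.0216]
ee_rot: [-2.523, 1.571, 0.788]
force: [-0.2, -0.4, 0.1]
width: 0.0001
```

step_arm([
  [0, -0.05, 0, 0, 1],
  [0, -0.1, 0, 0, 1],
  [0, -0.1, 0, 0, 1],
  [0, -0.15, 0, 0, 1],
  [0, -0.2, 0, 0, 1],
  [0, -0.2, 0, 0, 1],
  [0, -0.2, 0, 0, 1],
  [0, -0.2, 0, 0, 1],
  [0, -0.2, 0, 0, 1],
  [0, -0.2, 0, 0, 1],
])

```text
t: 8.57
eef_pos: [0.4998, 0.149, 0.0216]
ee_rot: [-2.195, 1.571, 1.116]
force: [-0.2, -0.1, 0.9]
width: 0.001
```

step_arm([
  [0, -0.05, 0, 0, 1],
  [0, -0.1, 0, 0, 1],
  [0, -0.1, 0, 0, 1],
  [0, -0.15, 0, 0, 1],
  [0, -0.15, 0, 0, 1],
  [0, -0.2, 0, 0, 1],
  [0, -0.2, 0, 0, 1],
  [0, -0.2, 0, 0, 1],
  [0, -0.2, 0, 0, 1],
  [0, -0.2, 0, 0, 1],
])

```text
t: 9.4
eef_pos: [0.4992, 0.1505, 0.0215]
ee_rot: [0.711, 1.57, -2.261]
force: [0.8, -5.5, 1.9]
width: 0.0005
```

Run:
```python
from h import *
togo([.499,.1487,.021],9.5)
f=grab_frame("side");g=grab_frame("top")
a=np.hstack([cv2.resize(f["pixels"][165:245,200:280],None,fx=5,fy=5,interpolation=cv2.INTER_CUBIC),cv2.resize(g["pixels"][180:260,180:260],None,fx=5,fy=5,interpolation=cv2.INTER_CUBIC)])
cv2.imwrite("pics/p4.png",a[:,:,::-1])
```

```text
pos [0.4992 0.1505 0.0215] t 9.4 F [ 0.77 -5.51  1.92] w 0.0005
tool axes x,y,z in world:
 [[-0.    -0.001 -1.   ]
 [ 0.169 -0.986  0.001]
 [-0.986 -0.169  0.001]]
delta cm [0.05 0.17 0.05] roll 0.21 q [ 0.67  0.37 -0.58  0.   -0.62 -0.5 ]
```

View pics/p4.png

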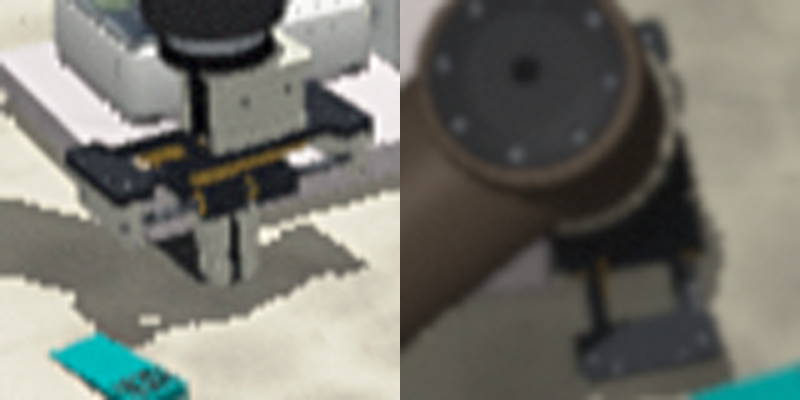

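step_arm([
  [0, -0.03, 0, 0, 1],
  [0, -0.05, 0, 0, 1],
  [0, -0.07, 0, 0, 1],
  [0, -0.1, 0, 0, 1],
  [0, -0.1, 0, 0, 1],
  [0, -0.1, 0, 0, 1],
  [0, -0.1, 0, 0, 1],
  [0, -0.1, 0, 0, 1],
  [0, -0.1, 0, 0, 1],
  [0, -0.1, 0, 0, 1],
])

```text
t: 10.33
eef_pos: [0.499, 0.151, 0.0215]
ee_rot: [0.831, 1.569, -2.142]
force: [1.6, -7.5, 2.8]
width: 0.0
```

step_arm([
  [0, -0.03, 0, 0, 1],
  [0, -0.06, 0, 0, 1],
  [0, -0.1, 0, 0, 1],
  [0, -0.13, 0, 0, 1],
  [0, -0.15, 0, 0, 1],
  [0, -0.15, 0, 0, 1],
  [0, -0.15, 0, 0, 1],
  [0, -0.15, 0, 0, 1],
  [0, -0.15, 0, 0, 1],
  [0, -0.15, 0, 0, 1],
])

```text
t: 11.17
eef_pos: [0.4986, 0.1516, 0.0215]
ee_rot: [0.861, 1.568, -2.112]
force: [3.5, -12.4, 3.0]
width: 0.0005
```

step_arm([
  [0, 0.3, 0, 0, 1],
  [0, 1, 0, 0, 1],
  [0, 2, 0, 0, 1],
  [0, 4, 0, 0, 1],
  [0, 6, 0, 0, 1],
  [0, 8.5, 0, 0, 1],
  [-2, 11, 0, 0, 1],
  [-4, 14, 0, 0, 1],
  [-7, 16, 0, 0, 1],
  [-9, 17, 0, 0, 1],
])

```text
t: 12.0
eef_pos: [0.5283, -0.0166, 0.1136]
ee_rot: [-3.099, 1.569, 0.211]
force: [1.2, 0.3, 0.0]
width: 0.0004
```

Run:
```python
from h import *
np.set_printoptions(precision=4,suppress=True)
togo([.483,.225,.08],9.5)
f=grab_frame("side");g=grab_frame("top")
a=np.hstack([cv2.resize(f["pixels"][145:225,190:270],None,fx=5,fy=5,interpolation=cv2.INTER_CUBIC),cv2.resize(g["pixels"][170:270,150:250],None,fx=4,fy=4,interpolation=cv2.INTER_CUBIC)])
cv2.imwrite("pics/p5.png",a[:,:,::-1])
```

```text
pos [ 0.5283 -0.0166  0.1136] t 12.0 F [1.21 0.31 0.03] w 0.0004
tool axes x,y,z in world:
 [[ 0.001  0.    -1.   ]
 [ 0.167 -0.986 -0.   ]
 [-0.986 -0.167 -0.001]]
delta cm [  3.36 -24.58   0.42] roll 0.14 q [ 0.34  0.24 -0.48  0.   -0.84 -0.17]
```

View pics/p5.png

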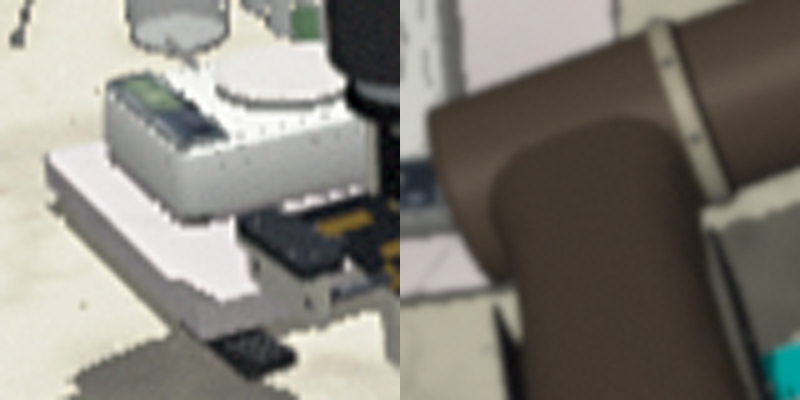

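Run:
```python
from h import *
f=grab_frame("side")
q=proj(f,T([.4886,.2103,1.74],WV))[:4]; print(q, ((q-[190,145])*5).round())
s=proj(f,T([.574,.3608,.0897],np.array([[130,-150,44],[-130,-150,44],[-130,150,44]])/1000)); print(((s-[190,145])*5).round())
```

```text
[[249.01892935 217.8454731 ]
 [248.84749824 214.57531434]
 [238.91013222 221.25884855]
 [238.68577658 217.9570638 ]] [[295. 364.]
 [294. 348.]
 [245. 381.]
 [243. 365.]]
[[516. 218.]
 [193. 304.]
 [ 41. 150.]]
```

step_arm([
  [-1, -2, 0, 0, 1],
  [-1, -5, 0, 0, 1],
  [-1, -8, 0, 0, 1],
  [-1, -11.5, 0.1, 0, 1],
  [-1, -15, 0.2, 0, 1],
  [-1, -18, 0.3, 0, 1],
  [-1, -21, 0.4, 0, 1],
  [0, -23, 0.4, 0, 1],
  [1, -24, 0.4, 0, 1],
  [2, -24.2, 0.4, 0, 1],
])

```text
t: 12.98
eef_pos: [0.4821, 0.2253, 0.0901]
ee_rot: [0.115, 1.57, -2.854]
force: [-0.4, -0.7, -0.3]
width: 0.0008
```

Run:
```python
from h import *
togo([.483,.225,.063],9.5)
f=grab_frame("side");g=grab_frame("top")
a=np.hstack([cv2.resize(f["pixels"][115:235,180:300],None,fx=3.3,fy=3.3,interpolation=cv2.INTER_CUBIC),cv2.resize(g["pixels"][140:260,130:250],None,fx=3.3,fy=3.3,interpolation=cv2.INTER_CUBIC)])
cv2.imwrite("pics/p6.png",a[:,:,::-1])
```

```text
pos [0.4821 0.2253 0.0901] t 12.98 F [-0.42 -0.72 -0.29] w 0.0008
tool axes x,y,z in world:
 [[-0.001 -0.    -1.   ]
 [ 0.171 -0.985  0.   ]
 [-0.985 -0.171  0.001]]
delta cm [ 2.71  0.04 -0.08] roll 0.35 q [ 0.81  0.28 -0.5  -0.   -0.79 -0.63]
```

View pics/p6.png

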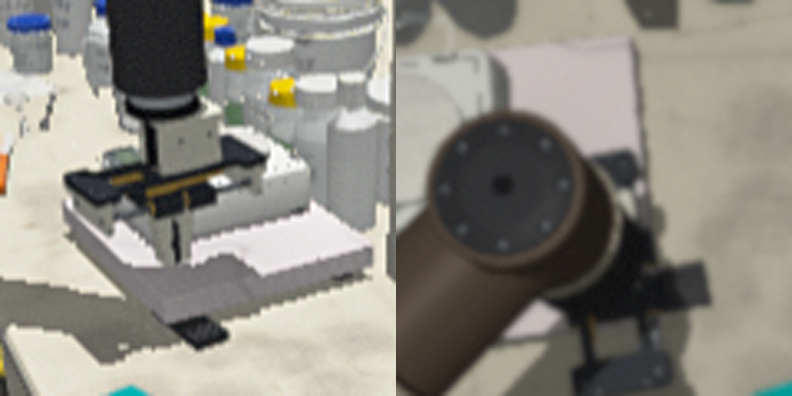

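step_arm([
  [0.4, 0, 0, 0, 1],
  [0.9, 0, 0, 0, 1],
  [1.4, 0, 0, 0, 1],
  [1.9, 0, 0, 0, 1],
  [2.3, 0, 0, 0, 1],
  [2.5, 0, 0, 0, 1],
  [2.6, 0, 0, 0, 1],
  [2.7, 0, 0, 0, 1],
  [2.75, 0, 0, 0, 1],
  [2.75, 0, 0, 0, 1],
])

```text
t: 13.92
eef_pos: [0.483, 0.2238, 0.0641]
ee_rot: [-2.536, 1.571, 0.775]
force: [-0.5, 0.3, 0.3]
width: 0.0003
```

step_arm([
  [0.05, 0, 0, 0, 1],
  [0.1, 0, 0, 0, 1],
  [0.15, 0, 0, 0, 1],
  [0.2, 0, 0, 0, 1],
  [0.25, 0, 0, 0, 1],
  [0.3, 0, 0, 0, 1],
  [0.35, 0, 0, 0, 1],
  [0.4, 0, 0, 0, 1],
  [0.4, 0, 0, 0, 1],
  [0.4, 0, 0, 0, 1],
])

```text
t: 14.75
eef_pos: [0.483, 0.2237, 0.0612]
ee_rot: [3.086, 1.57, 0.115]
force: [-4.7, -1.7, 13.7]
width: 0.0007
```

step_arm([
  [0.03, 0, 0, 0, 1],
  [0.03, 0, 0, 0, 1],
  [0.03, 0, 0, 0, 1],
  [0.03, 0, 0, 0, 1],
  [0.03, 0, 0, 0, 1],
  [0.03, 0, 0, 0, 1],
  [0.03, 0, 0, 0, 1],
  [0.03, 0, 0, 0, 1],
  [0.03, 0, 0, 0, 1],
  [0.03, 0, 0, 0, 1],
])

```text
t: 15.58
eef_pos: [0.483, 0.2237, 0.0612]
ee_rot: [-3.057, 1.57, 0.255]
force: [-6.6, -1.5, 15.0]
width: 0.0005
```

Run:
```python
from h import *
togo([.483,.225,.063],9.5)
```

```text
pos [0.483  0.2237 0.0612] t 15.58 F [-6.61 -1.49 15.02] w 0.0005
tool axes x,y,z in world:
 [[ 0.001  0.    -1.   ]
 [ 0.169 -0.986 -0.   ]
 [-0.986 -0.169 -0.001]]
delta cm [-0.18 -0.13 -0.03] roll 0.25 q [ 0.8   0.32 -0.53  0.   -0.72 -0.63]
```

step_arm([
  [-0.2, 0, 0, 0, 1],
  [-0.5, 0, 0, 0, 1],
  [-1.5, 0, 0, 0, 1],
  [-3, 0, 0, 0, 1],
  [-5.5, 0, 0, 0, 1],
  [-9, 1, 0, 0, 1],
  [-12, 3, 0, 0, 1],
  [-15, 6, 0, 0, 1],
  [-17, 9, 0, 0, 1],
  [-18, 11, 0, 0, 1],
])

```text
t: 16.42
eef_pos: [0.5025, 0.1138, 0.244]
ee_rot: [-2.897, 1.566, 0.415]
force: [1.5, 0.4, 0.4]
width: 0.0004
```

Run:
```python
from h import *
togo([.483,.225,.063],9.5)
f=grab_frame("side");g=grab_frame("top")
a=np.hstack([cv2.resize(f["pixels"][135:255,190:310],None,fx=3.3,fy=3.3,interpolation=cv2.INTER_CUBIC),cv2.resize(g["pixels"][140:260,100:220],None,fx=3.3,fy=3.3,interpolation=cv2.INTER_CUBIC)])
cv2.imwrite("pics/p7.png",a[:,:,::-1])
np.set_printoptions(precision=4,suppress=True)
i=cv2.imread("pics/side0.png")[:,:,::-1]; W=cloud(f)
for uv in [(229,203),(250,195),(280,190),(210,185),(225,195)]: print(uv,W[uv[1],uv[0]])
```

```text
pos [0.5025 0.1138 0.244 ] t 16.42 F [1.47 0.42 0.35] w 0.0004
tool axes x,y,z in world:
 [[ 0.005  0.002 -1.   ]
 [ 0.169 -0.986 -0.001]
 [-0.986 -0.169 -0.005]]
delta cm [ 18.11 -11.26   0.13] roll 0.24 q [ 0.6   0.09 -0.34  0.   -1.14 -0.44]
(229, 203) [0.4656 0.2183 0.0439]
(250, 195) [0.5555 0.2498 0.0409]
(280, 190) [0.6672 0.2328 0.0447]
(210, 185) [0.449  0.3948 0.0408]
(225, 195) [0.4735 0.2872 0.0418]
```

View pics/p7.png

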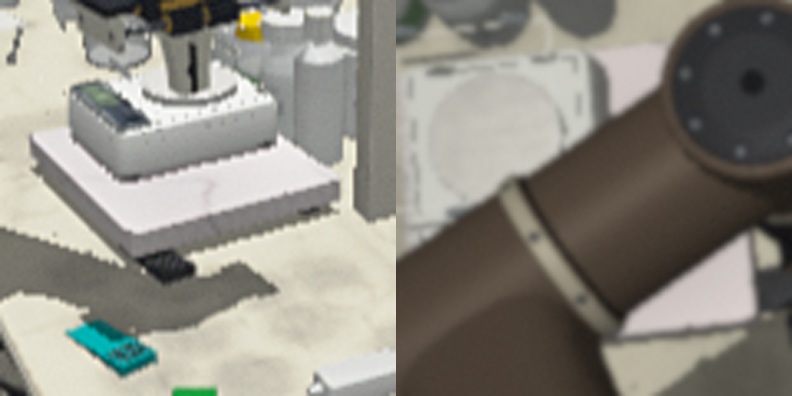

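Run:
```python
from h import *
f=grab_frame("side"); W=cloud(f)
i0=cv2.cvtColor(cv2.imread("pics/side0.png"),cv2.COLOR_BGR2GRAY).astype(np.float32); i1=cv2.cvtColor(f["pixels"],cv2.COLOR_RGB2GRAY).astype(np.float32)
sl=np.s_[185:214,198:290]; print("shift px",cv2.phaseCorrelate(i0[sl],i1[sl]))
L=(W-[.574,.3608,0])@np.array([[np.cos(.0897),-np.sin(.0897),0],[np.sin(.0897),np.cos(.0897),0],[0,0,1]])
m=(abs(L[...,0])<.12)&(L[...,1]>-.14)&(L[...,1]<-.06)|(L[...,0]<-.1)&(L[...,0]>-.12)&(abs(L[...,1])<.13)
m&=abs(L[...,2]-.044)<.015
A=np.c_[L[m][:,:2],np.ones(m.sum())]; print(m.sum(),"tilt",np.linalg.lstsq(A,L[m][:,2],rcond=None)[0])
print(get_state()["force"])
job_done()
```

```text
shift px ((-0.12296262625179821, -0.10719716084714292), 0.8551659064160453)
759 tilt [-0.00053898 -0.00250621  0.0417582 ]
[-0.43626337 -0.56049863 -0.88998081]
the job is handed in; nothing more can be done
```

The wedge is snug under the bare foot, the slab held firm when I pressed its corner, and the job is handed in. No verdict is reported. It took about 16 s of the 72 s allowed.

- **Wedge:** I pushed the dark grey wedge along the bench with closed fingertips. The force rose where the description said it would, and I stopped at about 12 to 13 N. From the last contact position, the foot centre is about 22 mm ahead of the wedge's centre and within 1 mm of its centre line. The side camera picture agreed to within a few millimetres.
- **Press test:** I pressed the corner above the foot with 14 to 15 N for about 0.8 s. The fingertip height did not change, so the slab did not rock, and then I let go.
- **Last checks:** In the side view the slab had shifted about 0.1 pixel since the start. Its fitted tilt was about 0.0026 rad, below the 0.008 limit. The wedge was still in place and the gripper was clear of everything.

The two cameras disagreed by about 5 mm on where the slab stands. The force rose close to where the combined estimate predicted, so I kept that one. I could not read the force between wedge and foot directly. I also did not measure the jars, bottle and hex key again at the end; the path was planned to stay clear of them.

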